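# Strip a rinsed filter holder down to dry

## Robot

A 6-joint arm with a two-finger parallel gripper is mounted at the origin on a cart in front of the work surface, level with it; the furniture and walls round the work are solid. World frame = base frame: x ahead of the robot, y to its left, z up, the work surface at z = 0. Lengths are in m, angles in rad, forces in N, time in s.
With the tool pointing down it reaches from about 0.3 to 0.825 m from the base axis. Payload 5.4 kg.
Tool frame: the origin (TCP) lies midway between the tips of the shut fingers; the grasp point (between the pads) lies 19 mm behind it; z points along the fingers, y is the direction in which the jaws open and shut (so a half turn about z gives the same grasp; the last joint's range is limited). The gripper opens to 92 mm and grips with 3 to 60 N. Pads are 20 mm wide; open, the fingers measure 128 mm over their backs; the gripper's body (75 mm by 189 mm) begins 69 mm behind the grasp point.
Start: joints at [0.938, 0.158, 1.597, -0, 1.386, -0.21], TCP at [0.236, 0.524, 0.215] pointing down, gripper open.
Joint ranges: [-2.91, 2.91], [-0.94, 2.29], [0.18, 2.7], [-1.29, 4.43], [0.17, 2.64], [-3, 3]. Speed limits (rad/s): [2.57, 2.57, 3.14, 3.14, 3.14, 3.14].

## Interface

Orientations are given as a unit quaternion [w, x, y, z].
In Python, from station import r gives the robot as it stands. Calls block until the motion is done:
- r.move_to(position, orientation): joint-space move of the TCP to a pose.
- r.move_linear(position, frame=None, velocity=0.15): straight line of the TCP; frame=None keeps the orientation; velocity is the mean speed in m/s.
- r.move_joints(angles): joint-space move.
- r.command_gripper(opening, squeeze=None): opening from 0.0 (shut) to 1.0 (fully open); squeeze is the grip in N (None keeps the last); returns when the fingers have stopped.
- r.dwell(seconds).
- r.solve_ik(position, orientation): joint angles nearest the present ones, or None.
- r.observe(): the state.
- r.camera(name): name is "side" or "top" or "wrist"; returns the picture (480x640x3 uint8, red, green, blue); there is no depth.
- r.calibration(name): a dict with "fx", "fy", "cx", "cy" (pixels), "k1" (the pictures are not rectified: a ray, as slopes to the right and down, at radius r is drawn at 1 + k1 r^2 times it, then the intrinsics apply), "R" (3x3) and "t" (3): a world point X has camera coordinates R X + t. Camera axes: x right, y down, z forward; pixel columns grow to the right and rows downward; lengths in m; the calibration is good to about 2 mm. A picture is of the moment at which its call begins: read the wrist's pose just before it. calibration takes no time and is no camera call; for the wrist camera it gives the pose at the moment of the call.
A pose or a line that the arm cannot do raises r.PlanningError and nothing moves.
- r.sign_off(): hands the job in, once; it reports no verdict.
The state is a dict: "clock": time; "qpos": joint angles; "qd": joint speeds; "joint_torque": joint torques, N m; "tcp_pos": TCP position; "tcp_rot": TCP orientation; "ft_force": force on the tool from outside, world axes, zero at the start; "ft_torque": the same for the moment, N m; "opening": opening from 0.0 (shut) to 1.0 (fully open).
Only numpy, scipy, OpenCV 4.12 (cv2) and the standard library are available. Lean on these libraries where they do the work, as an engineer would, in place of code of your own. Each camera call takes 0.05 s, during which the arm holds its last target. There are 200 camera calls.

## Task

The rinsed filter holder on the steel filter stand has to be taken apart to dry, one part at a time from the top down: lay the blue lid knob up in the enamel tray, stand the white funnel over the grey drying peg, lay the brass support plate in the middle of the ribbed rubber mat, and last stand the black base with its stem down in the hole of the cork ring. Keep every part upright all the way, and leave the wash bottle standing where it is.

Things in the scene. Friction and masses are not known exactly. Their poses are not given: they have to be found in the camera images.
- lid_center (a point): Blue round lid on top of the stack; this point is half-way up it, on its axis (z up). In all 28 mm high: a plug 28 mm across and 5 mm high below (hangs loosely in the funnel's 35 mm bore), a disc 38 mm across from 5 to 10 mm, and above that a grip knob 18 mm across and 18 mm high. 30 g. Lying in the tray it stands on its plug.
- funnel_center (a point): White open tube funnel, 70 mm high, standing on the support plate; this point is half-way up it, on its axis (z up). Outside 42 mm across (foot collar 46 mm, top rim 44 mm), bore 35 mm right through, blue scale marks. 60 g.
- plate_center (a point): Yellow brass support plate under the funnel: a disc 52 mm across and 18 mm high with a low perforated boss (30 mm across, 3 mm more) in the middle of its top, on which the funnel is centred; this point is on its axis (z up), 9 mm above its underside. At the start it lies 3 mm deep in a recess in the top of the base, so 15 mm of its edge show. 150 g.
- base_center (a point): Black base of the filter holder: a drum 60 mm across and 22 mm high with a steel stem 16 mm thick and 26 mm long pointing down from its middle; this point is on the axis (z up), 24 mm above the stem's tip, which is 2 mm below the drum's underside. At the start the stem hangs in the socket of the stand (25 mm bore) and the drum rests on the stand's seat ring. 220 g.
- filter_stand: Steel filter stand that carries the stack, fixed to the bench. Origin at the middle of its underside, under the axis of the socket. Foot 104 mm (x) by 84 mm (y), seat ring 72 mm across with its top 56 mm above the bench; a hose port points to its +x, a vent cock with a black key to its +y, both below the ring. Heights above the bench at the start: underside of the base's drum 56 mm, underside of plate 75, of funnel 93, of the lid's disc 163; top of the lid's knob 186 mm.
- enamel_tray: Pale enamel tray, 144 mm (its x) by 215 mm (its y), walls 24 mm high, empty, fixed. Origin at the middle of its underside; inner floor 2 mm above the bench, about 126 by 202 mm.
- drying_peg: Grey drying peg: round foot 80 mm across and 10 mm high with one upright peg, 16 mm thick with a tapered tip, its top 70 mm above the bench. Fixed. Origin at the middle of its underside. The funnel's foot comes to rest on the round foot, the peg inside its bore.
- cork_ring: Brown cork ring lying flat, 84 mm across, 36 mm high, with a hole 28 mm wide right through its middle, fixed. Origin at the middle of its underside. The drum of the base comes to rest on its top with the stem in the hole.
- drain_mat: Black ribbed rubber draining mat, 116 by 116 mm, top 6 mm above the bench, fixed. Origin at the middle of its underside.
- wash_bottle: White wash bottle with red cap and spout, blue label, 180 mm high, about 68 mm across, loose; a bystander to leave alone. Origin on its underside; the middle of the bottle lies 17 mm towards its own +x.

How it is judged:
By the outcome, as a careful person would: the job done as asked, in the order asked, and still so for the second after the job is handed in, with the robot touching nothing.
It also fails if it takes over 106 s, if anything falls off the work surface, if the arm or the gripper's body presses on something with over 40 N, if the wrist force passes 120 N, or if a joint passes its speed limit or range.

## Working session

There is one attempt and no reset: what is moved stays moved. The work goes in short steps, each a Python script; the robot and the scene stay as the last script left them, time stands still between calls to the robot, and variables do not carry over. Pictures are saved under pics/ and viewed, about 12 in all and at most 16, crops included, and the job is handed in when it is done.

```bash
mkdir -p pics
python3 - <<'E'
from station import r
import cv2
for n in("top","side"):
    c=r.calibration(n);print(n,c)
    cv2.imwrite(f"pics/{n}0.png",r.camera(n)[:,:,::-1])
print(r.observe())
E
```

```text
top {'fx': 443.7270653957493, 'fy': 443.7270653957493, 'cx': 323.14138468731653, 'cy': 243.87171206311237, 'k1': 0.024136639971021254, 'R': array([[ 0.01616578, -0.99968733,  0.01907626],
       [-0.9914903 , -0.01849218, -0.12886046],
       [ 0.12917293, -0.01683079, -0.99147924]]), 't': array([0.05191007, 0.61466348, 0.92058309])}
side {'fx': 555.8841960852834, 'fy': 555.8841960852834, 'cx': 314.49770858410517, 'cy': 234.48524622462708, 'k1': -0.09586604789432768, 'R': array([[ 0.99638191, -0.08471744,  0.00678559],
       [-0.02510127, -0.36961929, -0.92884418],
       [ 0.08119739,  0.92531321, -0.37040849]]), 't': array([-0.56956084,  0.14977427,  0.90443652])}
{'clock': 0.1, 'qpos': array([ 9.37925193e-01,  1.58946383e-01,  1.59809316e+00,  5.34300059e-06,
        1.38618278e+00, -2.10104964e-01]), 'qd': array([ 6.92405555e-05, -1.76274762e-03, -3.05465077e-03, -9.98836019e-04,
        1.27595062e-03, -9.37654996e-04]), 'joint_torque': array([ 2.31587755e-04, -3.86502564e+01, -3.22961283e+01,  7.03051267e-02,
        3.38730379e-02, -6.73285044e-06]), 'tcp_pos': array([0.23559987, 0.52391095, 0.21374623]), 'tcp_rot': array([-3.35758558e-04,  2.09812812e-01,  9.77741234e-01, -7.42443793e-04]), 'ft_force': array([ 0.13840979, -0.51171543, -0.43388251]), 'ft_torque': array([-0.01245894, -0.05049587,  0.02068051]), 'opening': 0.9994912308695404}
```

View pics/top0.png

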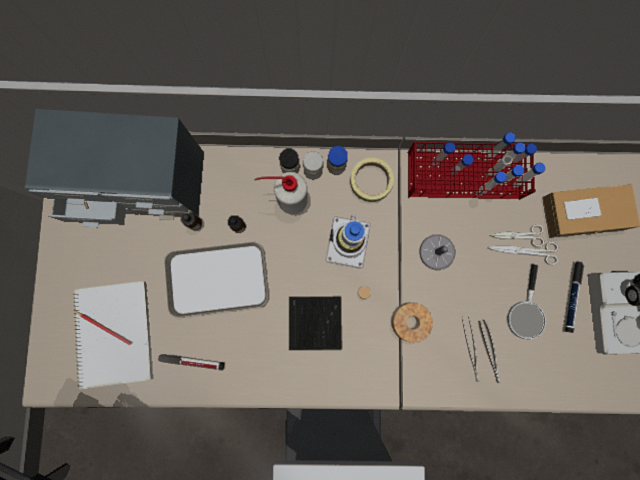

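View pics/side0.png

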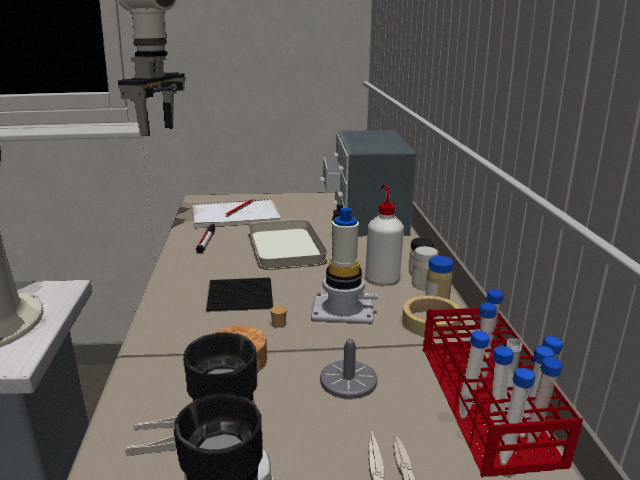

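The top view shows the stack at about (353,230), the wash bottle at (290,190), tray (217,280), peg (437,252), cork ring (413,322) and mat (315,322). The side view shows the stack at (345,270), close in front of the bottle at (385,240), with the drying peg at (348,370). Next I turn these into positions.

```bash
cat > h.py <<'E'
import numpy as np, cv2
def ray(c,uv):
    d=np.array([(uv[0]-c["cx"])/c["fx"],(uv[1]-c["cy"])/c["fy"]]); u=d.copy()
    for _ in range(20): u=d/(1+c["k1"]*(u@u))
    R=np.array(c["R"]); return -R.T@c["t"], R.T@np.array([u[0],u[1],1])
def onz(c,uv,z):
    o,d=ray(c,uv); return o+d*(z-o[2])/d[2]
def proj(c,X):
    p=np.array(c["R"])@X+c["t"]; u=p[:2]/p[2]; u=u*(1+c["k1"]*(u@u)); return np.array([u[0]*c["fx"]+c["cx"],u[1]*c["fy"]+c["cy"]])
def blob(mask,box,k=3,hull=True):
    "largest contour in box -> its points (px)"
    x0,y0,x1,y1=box; m=np.zeros(mask.shape,np.uint8); m[y0:y1,x0:x1]=mask[y0:y1,x0:x1].astype(np.uint8)*255
    m=cv2.morphologyEx(m,cv2.MORPH_OPEN,np.ones((k,k),np.uint8)) if k else m
    cs,_=cv2.findContours(m,cv2.RETR_EXTERNAL,cv2.CHAIN_APPROX_NONE)
    return max(cs,key=cv2.contourArea)[:,0,:]
def circ(c,pts,z):
    "contour cast on plane z -> min enclosing-ish circle fit (x,y,r)"
    P=np.array([onz(c,p,z)[:2] for p in pts]); h=cv2.convexHull((P*1e4).astype(np.float32))[:,0]/1e4
    (e,ax,_)=cv2.fitEllipse((P*1e3).astype(np.float32)); return np.r_[np.array(e),ax].round(1)
E
python3 - <<'E'
from station import r
from h import *
c=r.calibration("top"); im=cv2.imread("pics/top0.png"); hsv=cv2.cvtColor(im,cv2.COLOR_BGR2HSV); H,S,V=[hsv[...,i].astype(int) for i in range(3)]
blue=(abs(H-112)<14)&(S>120)&(V>60)
print("lid (disc z .168)",circ(c,blob(blue,(335,215,372,250),0),.168))
for b in[(420,232,456,270)]:
    p=blob((S<45)&(V<170),(412,228,462,276),3); print("peg foot",circ(c,p,.01),cv2.boundingRect(p))
p=blob((H<18)&(S>95),(388,298,438,348)); print("cork",circ(c,p,.036),cv2.boundingRect(p))
p=blob(V<60,(280,285,350,360)); q=cv2.minAreaRect(p); print("mat",onz(c,q[0],.006),q)
p=blob((S<40)&(V>170),(160,235,275,320)); q=cv2.minAreaRect(p); print("tray",onz(c,q[0],.002),q)
p=blob(((H<8)|(H>172))&(S>120),(280,175,300,195)); print("bottle cap ~z.15",onz(c,p.mean(0),.15),"foot?",onz(c,(292,195),.09))
for u in[(338,157),(313,162),(289,160),(237,223),(190,220),(364,293)]: print(u,onz(c,u,.05).round(3))
s=r.calibration("side"); im=cv2.imread("pics/side0.png"); hsv=cv2.cvtColor(im,cv2.COLOR_BGR2HSV);H,S,V=[hsv[...,i].astype(int) for i in range(3)]
p=blob((abs(H-112)<14)&(S>120),(330,200,362,226),0);x,y,w,h=cv2.boundingRect(p);print("side lid bbox",x,y,w,h)
o,d=ray(s,(x+w/2,y+h/2)); print("side ray at z .177", onz(s,(x+w/2,y+h/2),.177))
E
```

```text
lid (disc z .168) [623.2   7.2  33.8  34.3]
peg foot [ 606.  -191.8  123.9  129.2] (412, 228, 50, 48)
cork [ 448.9 -129.3   75.7   77.2] (393, 303, 40, 39)
mat [0.44327249 0.0781018  0.006     ] ((314.4999694824219, 322.9999694824219), (50.99999237060547, 51.99999237060547), 0.0)
tray [0.53507802 0.29579268 0.002     ] ((216.8250274658203, 279.3303527832031), (57.59331130981445, 91.35491943359375), 83.21102905273438)
bottle cap ~z.15 [0.71752778 0.1326308  0.15      ] foot? [0.70804836 0.12969802 0.09      ]
(338, 157) [0.805 0.033 0.05 ]
(313, 162) [0.793 0.088 0.05 ]
(289, 160) [0.796 0.14  0.05 ]
(237, 223) [0.654 0.248 0.05 ]
(190, 220) [0.658 0.348 0.05 ]
(364, 293) [ 0.509 -0.025  0.05 ]
side lid bbox 334 207 23 19
side ray at z .177 [ 0.61964875 -0.00413512  0.177     ]
```

```bash
cat >> h.py <<'E'
def q(yaw):
    "tool down, jaws along azimuth yaw (deg)"
    a=np.radians(45+(yaw)/2 ) if False else np.radians((yaw+90)/2); return [0,float(np.cos(a)),float(np.sin(a)),0]
def snap(r,name):
    c=r.calibration("wrist"); im=r.camera("wrist")[:,:,::-1].copy(); cv2.imwrite(f"pics/{name}.png",im); np.save(f"pics/{name}.npy",c,allow_pickle=True); return c,im
def cal(name): return np.load(f"pics/{name}.npy",allow_pickle=True).item()
E
python3 - <<'E'
from station import r
from h import *
print(r.solve_ik([.606,-.192,.25],q(90)),r.solve_ik([.622,.003,.3],q(0)),r.solve_ik([.622,.003,.17],q(0)))
r.move_to([.48,-.14,.28],q(0)); snap(r,"w1"); print(r.observe()["clock"])
r.move_to([.57,-.0,.30],q(0)); c,_=snap(r,"w2"); print(r.observe()["clock"],r.observe()["tcp_rot"],c)
a=np.hstack([cv2.resize(cv2.imread(f"pics/w{i}.png"),(400,300)) for i in(1,2)]);cv2.imwrite("pics/w12.png",a)
E
```

```text
[-4.96577281e-01  2.93925824e-01  1.36862294e+00 -4.44089210e-16
  1.47904389e+00 -2.06737361e+00] [-1.89154100e-01  2.39556420e-01  1.33680424e+00 -4.44089210e-16
  1.56523200e+00 -1.89154100e-01] [-1.89154100e-01  3.12543275e-01  1.50474342e+00 -4.44089210e-16
  1.32430596e+00 -1.89154100e-01]
2.6667
3.425 [-8.92707237e-05  7.07413323e-01  7.06799881e-01 -5.57334119e-04] {'fx': 359.5632219128198, 'fy': 359.5632219128198, 'cx': 315.61357525260996, 'cy': 237.95369796053387, 'k1': 0.007396480877146482, 'R': array([[ 9.99999533e-01,  6.83118918e-04, -6.83688555e-04],
       [ 8.42290434e-04, -9.62890554e-01,  2.69890852e-01],
       [-4.73949704e-04, -2.69891302e-01, -9.62890679e-01]]), 't': array([-0.57087174, -0.05362526,  0.47444268])}
```

View pics/w12.png

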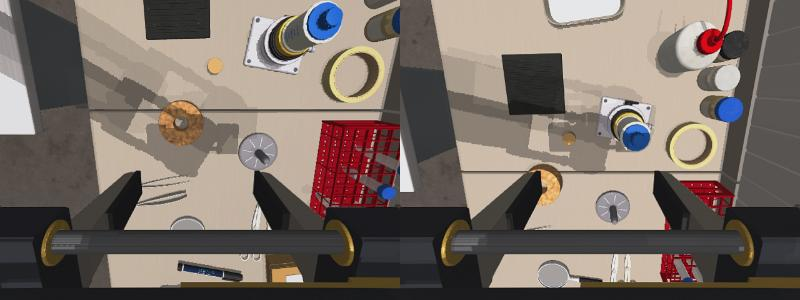

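The left half (w1) shows the cork ring at full-size pixel (288,197) and the peg foot at (413,243). The right half (w2) shows the stack with its lid at (376,213). Next I measure in both views.

Run:
```python
from station import r
from h import *
def L(n):
    im=cv2.imread(f"pics/{n}.png");h=cv2.cvtColor(im,cv2.COLOR_BGR2HSV).astype(int);return cal(n),h[...,0],h[...,1],h[...,2]
for n,lb,cb,pb in[("w1",(480,0,555,75),(245,150,335,240),(375,205,450,280)),("w2",(340,180,410,250),(200,250,280,335),(300,298,375,365))]:
    c,H,S,V=L(n); print(n)
    p=blob((H<18)&(S>95),cb); print(" cork",circ(c,p,.036),cv2.boundingRect(p))
    p=blob((S<45)&(V>40),pb); print(" peg",circ(c,p,.01),cv2.boundingRect(p))
    p=blob((abs(H-112)<14)&(S>120),lb,0); x,y,w,h=cv2.boundingRect(p); print(" lid bbox",x,y,w,h,circ(c,p,.172))
    m=cv2.minEnclosingCircle(p); print("  ",m,onz(c,m[0],.168))
    if n=="w1":
        pass
    p=blob(V<70,(380,80,510,190) if n=="w2" else (215,0,345,75)); qq=cv2.minAreaRect(p)
    print(" mat?",qq,onz(c,qq[0],.006))
im=cv2.imread("pics/w2.png")[60:260,130:460]
# crops, knob/stack detail
a=cv2.resize(cv2.imread("pics/w2.png")[140:250,310:420],(400,400),interpolation=2);b=cv2.resize(cv2.imread("pics/w1.png")[140:290,240:440],(400,300))
b=cv2.copyMakeBorder(b,0,100,0,0,0);cv2.imwrite("pics/crop1.png",np.hstack([a,b]))
```

```text
w1
 cork [ 451.1 -129.8   81.3   83.4] (254, 161, 71, 72)
 peg [ 604.1 -194.6   85.7  122.5] (375, 205, 75, 75)
 lid bbox 491 4 58 60 [622.3   6.9  35.7  38.3]
   ((519.0527954101562, 33.7746467590332), 32.02734375) [0.62454266 0.00797741 0.168     ]
 mat? ((282.5, 31.5), (63.0, 105.0), 90.0) [0.44483231 0.05043946 0.006     ]
w2
 cork [ 464.2 -112.4   65.3   70.3] (206, 263, 54, 57)
 peg [ 602.1 -189.    90.7  111.1] (300, 298, 75, 67)
 lid bbox 356 199 44 42 [623.8   8.8  35.5  36. ]
   ((377.6685485839844, 219.94943237304688), 21.694080352783203) [0.62450474 0.00807088 0.168     ]Traceback (most recent call last):
  File "<stdin>", line 13, in <module>
  File "h.py", line 15, in blob
    return max(cs,key=cv2.contourArea)[:,0,:]
           ~~~^^^^^^^^^^^^^^^^^^^^^^^^
ValueError: max() iterable argument is empty
```

Run:
```python
from station import r
from h import *
c=cal("w1");im=cv2.imread("pics/w1.png").astype(int)
p=blob((im[...,2]-im[...,0]<12)&(im.sum(2)>200),(370,205,455,285)); print("peg",circ(c,p,.01),cv2.boundingRect(p),proj(c,np.array([.606,-.192,.01])))
a=cv2.resize(cv2.imread("pics/w1.png")[140:290,240:440],(400,300)); cv2.imwrite("pics/crop1.png",a)
r.move_to([.624,.008,.23],q(0)); r.command_gripper(.5)
r.move_linear([.624,.008,.1715],velocity=.06); 
o=r.observe();print(o["clock"],o["tcp_pos"],o["ft_force"])
cv2.imwrite("pics/s1.png",r.camera("side")[150:350,230:480,::-1])
r.command_gripper(0,12);o=r.observe();print(o["clock"],o["opening"],o["ft_force"])
b=cv2.resize(cv2.imread("pics/s1.png"),(375,300));
cv2.imwrite("pics/v5.png",np.hstack([a,b]))
```

```text
peg [ 605.6 -191.8   77.7   78. ] (382, 213, 62, 60) [412.76255652 243.04132141]
5.8083 [0.62440365 0.00791145 0.17210898] [ 0.63168938 -0.62736836 -0.99662804]
6.4083 0.17702219356513094 [ 0.09821591 -0.20189909  0.31059686]
```

View pics/v5.png

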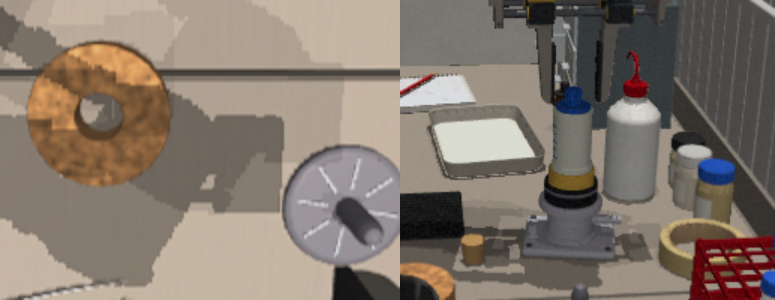

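The left crop shows the cork ring with its open hole and the peg on its foot. The right crop shows the fingers centred on the blue knob, and the opening agrees with a grip on it. Now I lift and check.

Run:
```python
from station import r
from h import *
r.move_linear([.624,.008,.26],velocity=.1);o=r.observe();print(o["clock"],o["opening"])
s=r.camera("side")[130:350,230:480,::-1]
T=[.533,.297]
r.move_to(T+[.15],q(90)); c,w=snap(r,"w3");o=r.observe();print(o["clock"],o["opening"],o["tcp_pos"])
cv2.imwrite("pics/v6.png",np.hstack([cv2.resize(s,(341,300)),cv2.resize(w,(400,300))]))
```

```text
7.4417 0.17370262206282847
8.7667 0.17364703728599848 [0.53397312 0.29620262 0.15054521]
```

View pics/v6.png

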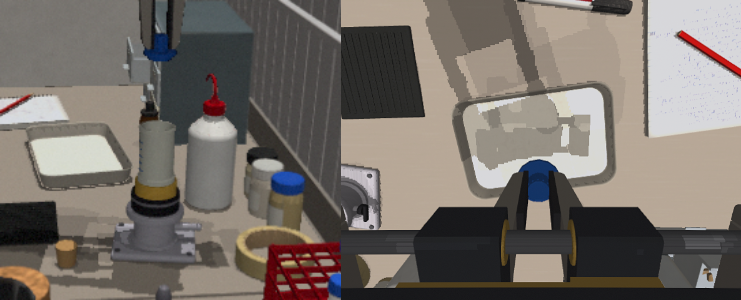

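The side crop shows the lid lifted level with the funnel left standing. The wrist view shows the lid held over the tray. Placing it now.

Run:
```python
from station import r
from h import *
r.move_linear([.533,.297,.0175],velocity=.1);o=r.observe();print(o["tcp_pos"],o["ft_force"])
r.command_gripper(.42); r.dwell(.2); r.move_linear([.533,.297,.16],velocity=.15)
c,w=snap(r,"w4"); print(r.observe()["clock"])
r.move_to([.60,-.02,.30],q(0)); c2,w2=snap(r,"w5"); print(r.observe()["clock"])
hs=cv2.cvtColor(w2,cv2.COLOR_BGR2HSV).astype(int)
# top rim: predicted px and overlay
p0=proj(c2,np.array([.624,.008,.163])); print(p0)
x,y=p0.astype(int); cr=w2[max(y-75,0):y+75,x-75:x+75]
cv2.imwrite("pics/v7.png",np.hstack([cv2.resize(w,(400,300)),cv2.resize(cr,(300,300))]))
```

```text
[0.53369242 0.29721735 0.01834758] [-0.08700063 -0.1527725  -0.08614466]
12.1
13.475
[342.31038468 197.96529279]
```

View pics/v7.png

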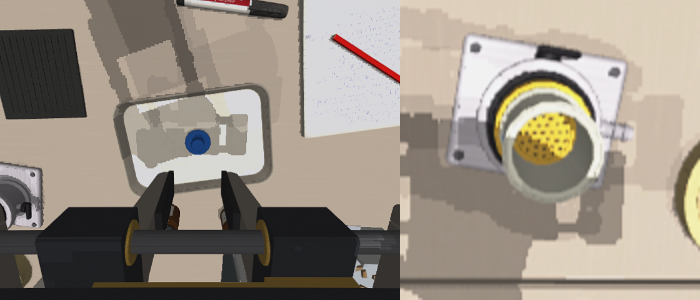

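The lid sits knob up in the tray at (197,142), and the funnel rim is within about 1 px of the predicted axis. Next is the funnel.

Run:
```python
from station import r
from h import *
r.move_to([.624,.0075,.24],q(0)); r.command_gripper(.8)
r.move_linear([.624,.0075,.124],velocity=.1); r.command_gripper(0,15); o=r.observe(); print(o["clock"],o["opening"]*92,o["tcp_pos"],o["ft_force"])
z0=o["tcp_pos"][2]
r.move_linear([.624,.0075,.25],velocity=.1); s=r.camera("side")[130:400,230:480,::-1]
r.move_to([.606,-.192,.16],q(90)); c,w=snap(r,"w6"); s2=r.camera("side")[230:450,230:480,::-1]; o=r.observe();print(o["clock"],o["opening"]*92,o["tcp_pos"],z0)
cv2.imwrite("pics/v8.png",np.hstack([cv2.resize(x,(260,300)) for x in(s,s2)]+[cv2.resize(w,(280,300))]))
```

```text
16.4083 42.52344039452224 [0.62402918 0.00747946 0.12411274] [-1.20020668 -0.55457742  0.77448205]
19.6167 42.166573419627255 [ 0.60622786 -0.19168052  0.16023639] 0.12411274195119675
```

View pics/v8.png

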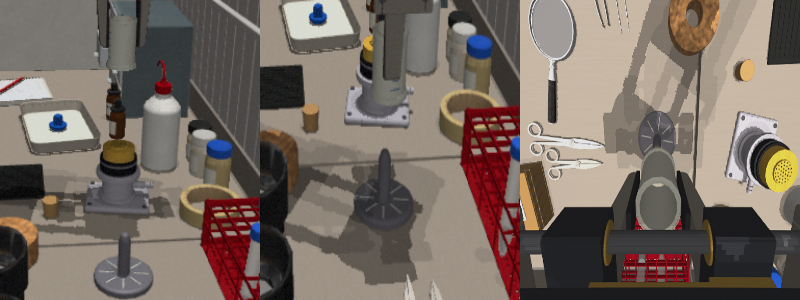

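The funnel is held upright over the peg, and plate and base stayed on the stand. Lowering it, then measuring the plate.

Run:
```python
from station import r
from h import *
r.move_linear([.606,-.192,.0425],velocity=.08);o=r.observe();print(o["clock"],o["tcp_pos"],o["ft_force"])
r.command_gripper(.8); r.dwell(.2); r.move_linear([.606,-.192,.20],velocity=.15)
s2=r.camera("side")[230:450,230:480,::-1]
r.move_to([.60,-.02,.25],q(0)); c,w=snap(r,"w7"); print(r.observe()["clock"])
hs=cv2.cvtColor(w,cv2.COLOR_BGR2HSV).astype(int)
x,y=proj(c,np.array([.624,.0075,.093])).astype(int); print(x,y)
p=blob((abs(hs[...,0]-26)<8)&(hs[...,1]>120)&(hs[...,2]>90),(x-70,y-70,x+70,y+70)); print(circ(c,p,.093),cv2.boundingRect(p))
cv2.imwrite("pics/v9.png",np.hstack([cv2.resize(s2,(340,300)),cv2.resize(w[y-90:y+90,x-90:x+90],(300,300))]))
```

```text
21.2333 [ 0.60648089 -0.19225924  0.04318338] [-0.66619842 -0.08358275 -1.47927087]
24.9667
340 193
[624.6   8.1  51.1  51.3] (313, 165, 57, 56)
```

View pics/v9.png

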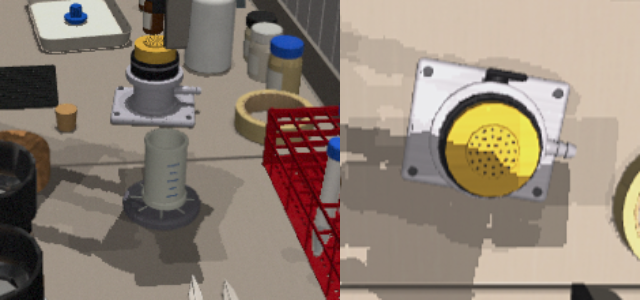

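The funnel stands over the peg, with its foot on the round foot. The plate centre measures (0.6246, 0.0081). Next is the plate.

Run:
```python
from station import r
from h import *
X=[.6243,.008]
r.move_to(X+[.2],q(0)); r.command_gripper(.85)
r.move_linear(X+[.0797],velocity=.08); r.command_gripper(0,25); o=r.observe(); z0=o["tcp_pos"][2];print(o["clock"],o["opening"]*92,o["tcp_pos"],o["ft_force"])
r.move_linear(X+[.11],velocity=.05); s=r.camera("side")[130:400,230:480,::-1]
r.move_linear(X+[.2],velocity=.12)
r.move_to([.4435,.078-.05,.2],q(0)); c,w=snap(r,"w8"); o=r.observe();print(o["clock"],o["opening"]*92,o["tcp_pos"],z0)
x,y=proj(c,np.array([.4435,.078,.006])).astype(int);print(x,y)
p=blob(w.max(2)<60,(max(x-110,0),max(y-110,0),x+110,y+90)); qq=cv2.minAreaRect(p); print(qq,onz(c,qq[0],.006))
cv2.imwrite("pics/v10.png",np.hstack([cv2.resize(s,(280,300)),cv2.resize(w,(400,300))]))
```

```text
27.7917 50.38268453189711 [0.6241987  0.00798068 0.07975392] [-1.13952852  0.16188929  0.344583  ]
30.3083 50.126249228179255 [0.44471615 0.02766635 0.20032319] 0.07975392386364344
313 165
((314.4909973144531, 162.6859588623047), (116.60955047607422, 118.38025665283203), 88.36341857910156) [0.44487822 0.08069766 0.006     ]
```

View pics/v10.png

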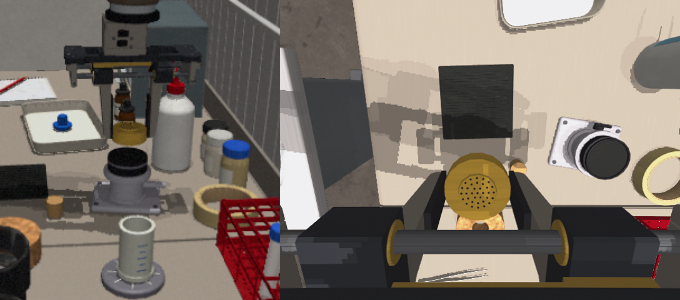

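The plate is held level, the base stayed on the stand, and the mat centre is about (0.4445, 0.0795).

Run:
```python
from station import r
from h import *
M=[.4445,.0795]
r.move_to(M+[.1],q(0)); r.move_linear(M+[.0118],velocity=.08);o=r.observe();print(o["clock"],o["tcp_pos"],o["ft_force"])
r.command_gripper(.8); r.dwell(.2); r.move_linear(M+[.2],velocity=.15)
r.move_to([.4445,.02,.2],q(0)); c,w=snap(r,"w9"); H,S,V=[a.astype(int) for a in cv2.split(cv2.cvtColor(w,cv2.COLOR_BGR2HSV))]
x,y=proj(c,np.array(M+[.024])).astype(int)
p=blob((abs(H-24)<10)&(S>110)&(V>60),(x-60,y-60,x+60,y+60)); print("plate",circ(c,p,.024))
r.move_to([.61,-.04,.22],q(0)); c,w2=snap(r,"w10"); print(r.observe()["clock"])
x,y=proj(c,np.array([.624,.008,.078])).astype(int)
p=blob(w2.max(2)<75,(x-45,y-45,x+45,y+45)); print("base",circ(c,p,.078),cv2.boundingRect(p))
# cork from the current height comes later
cv2.imwrite("pics/v11.png",np.hstack([cv2.resize(w,(400,300)),cv2.resize(w2[max(y-90,0):y+90,x-90:x+90],(300,300))]))
```

```text
32.0833 [0.4450912  0.07944663 0.0123348 ] [ 0.01493177 -0.1140299  -1.6406534 ]
plate [446.8  79.4  51.4  51.7]
35.4
base [624.4   7.8  58.2  58.4] (298, 139, 69, 70)
```

View pics/v11.png

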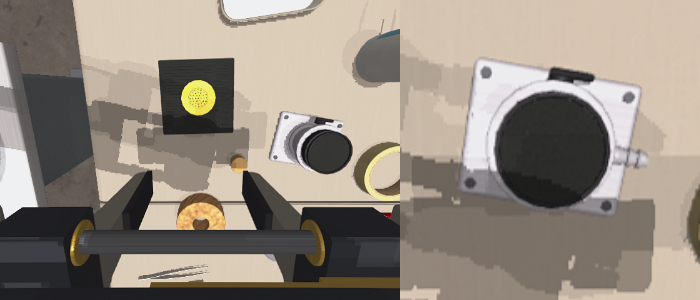

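The plate lies level in the middle of the mat (measured (0.447, 0.079)). The base is at (0.6244, 0.0078). Next is the base.

Run:
```python
from station import r
from h import *
X=[.6243,.008]
r.move_to(X+[.16],q(0)); r.command_gripper(1.0)
r.move_linear(X+[.0583],velocity=.06); r.command_gripper(0,35); o=r.observe(); z0=o["tcp_pos"][2];print(o["clock"],o["opening"]*92,o["tcp_pos"],o["ft_force"])
r.move_linear(X+[.11],velocity=.06); r.move_linear(X+[.2],velocity=.12)
C=[.450,-.1297]
r.move_to([C[0],C[1]-.08,.2],q(0)); c,w=snap(r,"w11"); H,S,V=[a.astype(int) for a in cv2.split(cv2.cvtColor(w,cv2.COLOR_BGR2HSV))]
x,y=proj(c,np.array(C+[.036])).astype(int)
p=blob((H<18)&(S>95),(x-90,y-90,x+90,y+90)); print("cork",circ(c,p,.036),cv2.boundingRect(p))
r.move_to(C+[.13],q(0)); r.move_linear(C+[.078],velocity=.1)
s=r.camera("side")[:,:,::-1]; t=r.camera("top")[:,:,::-1]; o=r.observe();print(o["clock"],o["opening"]*92,o["tcp_pos"],z0)
cv2.imwrite("pics/v12.png",np.hstack([cv2.resize(s[200:400,130:330],(300,300)),cv2.resize(w,(400,300))]))
```

```text
38.7083 58.2864378820811 [0.62416473 0.00803962 0.05829619] [-0.89423591 -0.2981085   0.30728659]
cork [ 449.3 -122.7   52.3   69.5] (269, 86, 92, 67)
43.025 58.55608615876807 [ 0.45084337 -0.13032388  0.07905445] 0.05829618636755466
```

View pics/v12.png

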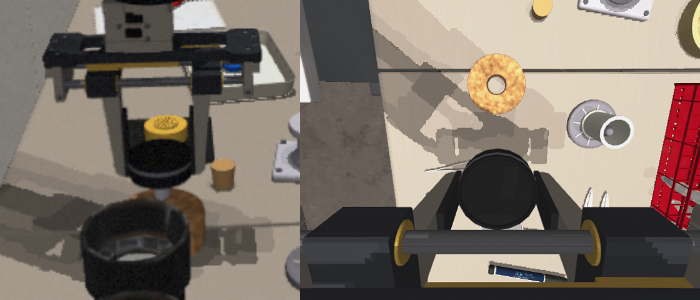

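The base is held upright with its stem above the cork ring. I check the ring centre from its hole in this view, then lower with a force guard.

Run:
```python
from station import r
from h import *
c=cal("w11"); w=cv2.imread("pics/w11.png"); H,S,V=[a.astype(int) for a in cv2.split(cv2.cvtColor(w,cv2.COLOR_BGR2HSV))]
x,y=proj(c,np.array([.45,-.1297,.036])); 
p=blob((H<22)&(S>75),(255,70,375,200)); k=circ(c,p,.036);print("pred",x,y,"cork",k,cv2.boundingRect(p))
if abs(k[0]-450)<4 and abs(k[1]+129.7)<4:
    C=[(450+k[0])/2000,(-129.7+k[1])/2000]; C=[C[0]-.0005,C[1]+.0003]
    ok=True
    for z in(.068,.058,.048,.0395):
        r.move_linear(C+[z],velocity=.06); o=r.observe(); print(o["tcp_pos"].round(4),o["ft_force"].round(1))
        if abs(o["ft_force"][2])>9: ok=False;break
    if ok:
        r.command_gripper(1.0); r.dwell(.2); r.move_linear(C+[.16],velocity=.12); r.move_to([.45,-.22,.25],q(0))
        c,w=snap(r,"w12"); s=r.camera("side")[:,:,::-1]; print(r.observe()["clock"])
        cv2.imwrite("pics/v13.png",np.hstack([cv2.resize(s,(400,300)),cv2.resize(w,(400,300))]))
```

```text
pred 313.2573146637273 134.79099596780895 cork [ 450.4 -131.8   77.5   81.7] (268, 86, 93, 97)
[ 0.4492 -0.1302  0.0675] [ 0.3  0.5 -1.7]
[ 0.4492 -0.1301  0.0574] [ 0.4  0.1 -2. ]
[ 0.4492 -0.1302  0.0474] [ 0.5  0.5 -1.2]
[ 0.4493 -0.1302  0.039 ] [ 0.   0.1 -1.5]
46.95
```

```bash
ls pics/v13.png
```

```text
pics/v13.png
```

View pics/v13.png

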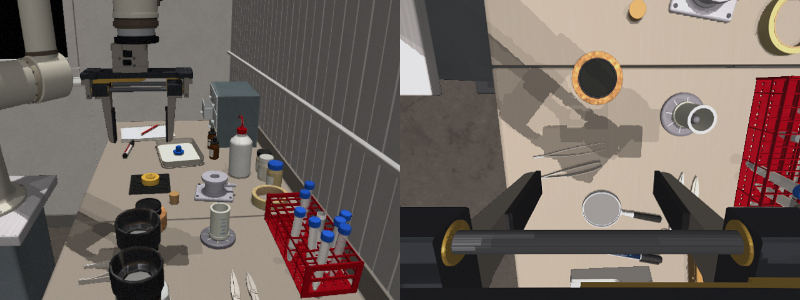

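Run:
```python
from station import r
from h import *
c=cal("w12"); w=cv2.imread("pics/w12.png"); x,y=proj(c,np.array([.4493,-.1302,.058])).astype(int)
p=blob(w.max(2)<75,(x-70,y-70,x+70,y+70)); print("base top",circ(c,p,.058))
t=r.camera("top")[:,:,::-1]; t0=cv2.imread("pics/top0.png"); print("bottle diff",cv2.absdiff(t,t0)[170:215,255:310].max(2).mean())
cv2.imwrite("pics/v14.png",t[100:400,120:520])
```

```text
base top [ 450.9 -130.4   57.8   57.9]
bottle diff 9.486060606060606
```

View pics/v14.png

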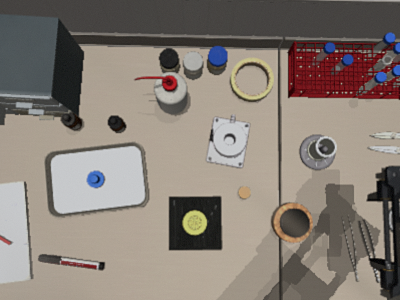

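The top view shows every part placed, the bottle where it was, and the gripper clear. Handing in.

```bash
python3 -c "
from station import r
print(r.observe()['clock']); print(r.sign_off())"
```

```text
47.0
the job is handed in; nothing more can be done
None
```

I took the filter holder apart in the order asked and handed the job in at 47 s of the 106 s allowed. `sign_off` gives no verdict, so what follows rests on my own last pictures and measurements.

- **Lid:** lies knob up in the enamel tray.
- **Funnel:** stands upright over the peg, its foot on the peg's round foot.
- **Plate:** lies level on the mat at (0.447, 0.079), about 2 mm from the mat centre I measured at (0.4445, 0.0795).
- **Base:** sits in the cork ring at (0.451, -0.130), within about 2 mm of the ring's centre. Its apparent size fits the drum resting flat on the cork.
- **Wash bottle:** still standing at the same place in the top view. I judged this by eye; the picture difference there was small but not zero, so I have no exact figure.
- **Forces:** the wrist force stayed under about 2 N at every reading, and the gripper was clear of everything at hand-in.

Some measurements disagreed:
- One cork-ring reading was about 7 mm off because the colour mask was clipped. I redid it with a wider mask, and it agreed with the other views to about 2 mm.
- The gripper opening read about 1.5 to 2 mm under the nominal width on the knob, plate and base. No part slipped.

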